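# Fit the strainer and bayonet collar on the grill's grease jar, and hold it home

## Robot

A 6-joint arm with a two-finger parallel gripper is mounted at the origin on the work surface. World frame = base frame: x ahead of the robot, y to its left, z up, the work surface at z = 0. Lengths are in m, angles in rad, forces in N, time in s.
With the tool pointing down it reaches from about 0.4 to 0.825 m from the base axis. Payload 7 kg.
Tool frame: the origin (TCP) lies at the very end of the fingers, on their centre line; the grasp point (between the pads) lies arm.grip_point_offset behind it (arm.grip_point_offset is the distance from the TCP to the grasp point, in m); z points along the fingers, y is the line along which they close (so a half turn about z gives the same grasp; the last joint's range is limited). The gripper opens to 88 mm and grips with 3 to 60 N. Pads are 19 mm wide; open, the fingers measure 130 mm over their backs; the gripper's body (78 mm by 193 mm) begins 47 mm behind the grasp point.
Start: joints at [1.515, 0.359, 0.012, 0, -1.224, -0.288], TCP at [0.228, 0.635, 0.227] pointing down, gripper open.
Joint ranges: [-3.07, 3.07], [-1.43, 2.12], [-1.02, 1.25], [-3.03, 1.67], [-3.05, -0], [-3.03, 3.03]. Speed limits (rad/s): [2.39, 2.39, 3.01, 3.14, 3.14, 3.14].

## Interface

Orientations are given as [roll, pitch, yaw] about the fixed x, y, z axes, in that order (R = Rz(yaw) Ry(pitch) Rx(roll)).
In Python, from station import arm gives the robot as it stands.
- The arm moves only by the shell command python3 -m crank 'ROWS' [OPENING] [FORCE]. ROWS is JSON, a list of rows, each an object of numbers: "dx", "dy", "dz": the shift along the tool's x, y, z in cm; "wx", "wy", "wz": the turn, a rotation vector about the tool's x, y, z in degrees. A call has exactly 10 rows; each row is the pose to reach, as a shift and turn from the pose commanded when the call began, along the tool's axes at that moment; what a row does not reach only later rows make up. A row lasts 1/8 s, in which the tool goes at most 62.5 mm and 10.7 degrees, less where a joint would pass 70% of its speed; a pose out of reach is approached as far as the arm can. A call with a gripper value outside its range is refused whole. OPENING is the finger opening in cm, from 0 to 8.76, set as the call begins (- or left out, the last holds). The fingers move at their own pace and stop on an object; FORCE is the grip in N (left out, the last holds). Time passes only in rows, so rows that repeat a pose let the fingers close, or fill a call up. It gives the time, the measured TCP pose, the force, the opening and the grip force at its end, in the units of the state.
- arm.get_state(): the state, without advancing time (a new reading comes with each control period).
- arm.grab_frame(name): name is "scene" or "top"; returns the picture (480x640x3 uint8, red, green, blue); there is no depth.
- arm.calibration(name): a dict with "fx", "fy", "cx", "cy" (pixels), "world_from_camera" (4x4, takes a point from camera to world coordinates). Camera axes: x right, y down, z forward; pixel columns grow to the right and rows downward; lengths in m; the calibration is good to about 2 mm. A picture is of the moment at which its call begins. calibration takes no time and is no camera call.
- arm.job_done(): hands the job in; it is judged then, once.
Trained networks look in the newest picture that a camera, given by its name, has taken for a name from the list of things; names that differ only in an ending like _2 or _b are one class to them, and where a whole thing is asked for, a point or a joint stands for the part that bears it (a point fixed in the world has none). Each returns a list of dicts, best first, with "confidence" (0 to 1); they miss things now and then, are a little off and sometimes report something else, mostly with a low value. They report only what shows in the picture. A call takes as long as a camera call.
- arm.find_in(camera, query): "centre" ([x, y, z] in m, in world coordinates, good to about 4 mm: the middle of the surface that is visible of it).
- arm.masks_of(camera, query): "pixels" (480x640 bool, what is visible of it).
- arm.mark_of(camera, query): "centre" ([x, y, z] in m, in world coordinates, good to about 4 mm: a listed point, or the origin of a listed thing).
The state is a dict: "t": time; "q": joint angles; "qd": joint speeds; "joint_efforts": joint torques, N m; "eef_pos": TCP position; "ee_rot": TCP orientation; "force": force on the tool from outside, world axes, zero at the start; "moment": the same for the moment, N m; "width": finger opening in m; "gripper_force": force on a finger pad.
Only numpy, scipy, OpenCV 4.12 (cv2) and the standard library are available. Lean on these libraries where they do the work, as an engineer would, in place of code of your own. Each camera call takes 0.05 s, during which the arm holds its last target. There are 200 camera calls.

## Task

Set the tapered steel strainer plug down into the neck of the grease jar and let go of it. Then put the knurled collar over the neck, turn it until the keyways hidden inside it drop over the neck's pins, and push it fully home against the spring ring. Finish while still holding the collar pushed home, so the clip can be put on; leave the other things on the shelf where they are.

Things in the scene. Friction and masses are not known exactly. Their poses are not given: they have to be found in the camera images.
- jar: The grease jar, stainless steel, fixed upright to the black shelf: round body 78 mm across and 60 mm high on a 110 x 90 x 3 mm dark base plate, above it a neck 37 mm in outside diameter, its open rim 105 mm above the shelf. Origin on the neck's axis at shelf height, z up.
- jar_rim (a point): Centre of the jar's open rim, 105 mm above the shelf. The bore is 30 mm across, upright and 45 mm deep. The outside of the rim is stepped down to 35 mm across for the top 2.5 mm.
- pin_level (a point): Point on the neck's axis at the height of four round pins, 92.5 mm above the shelf. The pins are 5 mm thick, 90 degrees apart, and reach 24 mm out from the axis; their tops are 95 mm above the shelf. At which angle they stand differs every time and neither this pose nor the jar's gives it: find it by turning the collar.
- spring_ring (a joint): Spring-loaded dark steel ring, 55 mm across, round the jar's neck below the pins. Value in m: 0 at rest, its top 82 mm above the shelf; grows as it is pushed down, to 0.011 at most. It starts to move at about 3 N, takes about 9 N at 0.007, and springs back when let go. With the collar fully home on the seated strainer it reads about 0.007.
- strainer: Tapered strainer plug, one steel piece 60 mm high, standing loose on the shelf: stem 24 mm across at the foot, 27 mm at its top, 28 mm long; then a flange 35 mm across, 4 mm thick; then a plain round grip 16 mm across, from 32 to 60 mm above the foot. Origin at the centre of the foot, z up. Seated, its flange lies on the jar's rim and its foot is 77 mm above the shelf. About 90 g.
- collar: Knurled aluminium collar, loose on the shelf, open side down: 58 mm outside diameter, 38 mm high, about 150 g. Inside, its bore is 41 mm, with four hidden keyways 11 mm wide, cut to 25.5 mm from the axis, centred on its +x, -x, +y and -y axes and running from the lower edge up to the lip at the top. Origin at the centre of the lower edge, z up.
- collar_top (a point): Centre of the collar's top: an inward lip 4 mm thick with a 28 mm hole for the strainer's grip. At a wrong angle the collar rides on the pins, lower edge 95 mm above the shelf; keyways and pins meet once in every 90 degrees of turn, either way (play about 7 degrees to each side when centred). Then it drops, meets the spring ring at 82 mm, and is fully home, lip on strainer flange, at 75 mm.
- foil_pans: Bystander, to be left alone: silver foil-pan stack, 178 x 138 x 47 mm, far left. Origin at the underside.
- glass_dish: Bystander, to be left alone: square lidded glass dish, 146 x 146 x 62 mm, far right. Origin at the underside.
- drip_cup: Bystander, to be left alone: open stainless cup, 64 mm across, 50 mm high, near the robot. Origin at the underside.
- tong_clip: Bystander, to be left alone: green plastic clip about 80 x 45 x 14 mm, near the robot. Origin at the underside.
- scraper: Bystander, to be left alone: wooden paddle about 325 mm long, 75 mm wide, 12 mm thick, at the left, along x. Origin at the underside.
- rub_jar: Bystander, to be left alone: lidded amber glass jar, 54 mm across, 85 mm high, behind the grease jar. Origin at the underside.
- grill_brush: Bystander, to be left alone: brush lying along x at the right. Origin at the underside.

How it is judged:
On the way, in this order (a step that is already met when the one before it is completed fails the run):
1. the strainer is seated in the jar's neck and let go, the collar not yet on (z of strainer in the frame of jar between 0.072 and 0.0795 m and horizontal distance between strainer and jar below 0.0035 m and angle between strainer's own z axis and vertical below 0.1 rad and contact force between the fingers and strainer below 0.3 N and horizontal distance between collar and jar above 0.04 m), for 0.2 s.
2. the collar has dropped over the pins (horizontal distance between collar and jar below 0.005 m and angle between collar's own z axis and vertical below 0.12 rad and z of collar in the frame of jar below 0.0885 m), for 0.1 s.
At the end, for the whole second after the job is handed in: Strainer upright in the neck (foot under 79.5 mm above the shelf, within 3.5 mm of the axis); collar upright on the neck, still, within 5 mm of the axis, lower edge under 77.5 mm, spring ring pushed down more than 4.5 mm by the collar, and the fingers still holding the collar (z of strainer in the frame of jar between 0.072 and 0.0795 m and horizontal distance between strainer and jar below 0.0035 m and angle between strainer's own z axis and vertical below 0.1 rad and horizontal distance between collar and jar below 0.005 m and angle between collar's own z axis and vertical below 0.12 rad and z of collar in the frame of jar below 0.0775 m and value of joint spring_ring above 0.0045 m and contact force between the fingers and collar above 3 N and linear speed of collar below 0.02 m/s and contact force between collar and spring_ring above 3 N); the arm keeps its last pose, push and grip.
It fails at once if another thing on the shelf is pushed more than 25 mm out of its place (distance of any of foil_pans, glass_dish, drip_cup, tong_clip, scraper, rub_jar, grill_brush from where it was at the start of the episode above 0.025 m).
It fails at once if another thing on the shelf is tipped over (angle between any of foil_pans, glass_dish, drip_cup, tong_clip, scraper, rub_jar, grill_brush's own z axis and vertical above 0.5 rad).
It also fails if it takes over 72 s, if anything falls off the work surface, if the arm or the gripper's body presses on something with over 40 N, if the wrist force passes 120 N, or if a joint passes its speed limit or range.

## Working session

There is one attempt and no reset: what is moved stays moved. The work goes in short steps, Python scripts to look and compute and a shell command to move; the robot and the scene stay as the last step left them, time stands still between calls to the robot, and variables do not carry over. Pictures are saved under pics/ and viewed, at most 10 in all, crops included, and the job is handed in when it is done.

```bash
mkdir -p pics; cat > h.py <<'E'
import numpy as np, cv2
from scipy.spatial.transform import Rotation as R
from station import arm
def save(cam,n):
    im=arm.grab_frame(cam); cv2.imwrite(f'pics/{n}.png',im[:,:,::-1]); return im
def tool():
    s=arm.get_state(); return np.array(s['eef_pos']),R.from_euler('xyz',s['ee_rot'])
def rel(p):
    "world TCP target -> tool shift cm"
    t,r=tool(); return np.round(r.inv().apply(np.array(p)-t)*100,2)
def ray(cam,u,v,z):
    c=arm.calibration(cam);T=np.array(c['world_from_camera'])
    d=T[:3,:3]@np.array([(u-c['cx'])/c['fx'],(v-c['cy'])/c['fy'],1]);o=T[:3,3]
    return o+d*(z-o[2])/d[2]
E
python3 - <<'E'
from h import *
s=arm.get_state(); print(s, arm.grip_point_offset)
for c in ('scene','top'):
    save(c,c+'0')
    print(c,np.array(arm.calibration(c)['world_from_camera']).round(3).tolist(), arm.calibration(c)['fx'])
    for q in ('jar','jar_rim','strainer','collar','collar_top','drip_cup','rub_jar','tong_clip','scraper','grill_brush'):
        print(q,[(np.round(d['centre'],4).tolist(),round(d['confidence'],2)) for d in arm.mark_of(c,q)[:2]])
E
```

```text
{'t': 0.0, 'q': array([ 1.51510081e+00,  3.59410185e-01,  1.10274409e-02, -3.74249819e-04,
       -1.22410654e+00, -2.88100363e-01]), 'qd': array([ 0.00125595,  0.00103155, -0.00116615,  0.00160041, -0.00079799,
       -0.00382532]), 'joint_efforts': array([ 1.10813248e-04, -5.82710302e+01,  2.93079096e+01,  6.99776977e+00,
        7.21077886e-03, -1.57907593e-04]), 'eef_pos': array([0.22736836, 0.63500905, 0.22558961]), 'ee_rot': array([ 3.13986950e+00, -1.43760637e-04, -3.43923222e-01]), 'force': array([-0.55564272,  0.54141124,  0.45574528]), 'moment': array([ 0.00579299, -0.01411794, -0.00167746]), 'gripper_force': 0.0, 'width': 0.087360611528644} 0.0188
scene [[-0.087, 0.685, -0.723, 1.425], [0.996, 0.056, -0.067, 0.075], [-0.005, -0.726, -0.688, 0.92], [0.0, 0.0, 0.0, 1.0]] 559.9945023461155
jar [([0.5425, 0.0382, 0.0005], 0.69)]
jar_rim [([0.5408, 0.0336, 0.1054], 0.7), ([0.4732, -0.3312, 0.0019], 0.68)]
strainer [([0.4741, -0.3301, -0.0002], 0.47)]
collar [([0.5116, 0.3231, 0.0022], 0.89)]
collar_top [([0.5064, 0.3221, 0.0386], 0.96)]
drip_cup [([0.3661, -0.1082, -0.0006], 0.
[... 200 characters left out ...]
754, -0.003], 0.84)]
top [[-0.002, -0.989, 0.148, 0.364], [-1.0, 0.006, 0.027, -0.013], [-0.027, -0.148, -0.989, 1.327], [0.0, 0.0, 0.0, 1.0]] 556.6364096533022
jar [([0.5357, 0.0391, -0.0041], 0.59)]
jar_rim [([0.5376, 0.0372, 0.1069], 0.6)]
strainer [([0.4736, -0.3277, 0.0014], 0.72), ([0.381, 0.106, -0.0], 0.18)]
collar [([0.5077, 0.3205, -0.0001], 0.79)]
collar_top [([0.5095, 0.321, 0.039], 0.71), ([0.3599, -0.1082, -0.0012], 0.65)]
drip_cup [([0.3656, -0.1043, -0.0029], 0.94), ([0.4849, 0.4739, 0.0004], 0.73)]
rub_jar [([0.7583, 0.0156, 0.0052], 0.92)]
tong_clip [([0.5075, 0.3179, 0.0012], 0.29)]
scraper [([0.4887, 0.4742, 0.0012], 0.75)]
grill_brush [([0.5127, -0.4736, -0.0014], 0.82)]
```

View pics/scene0.png

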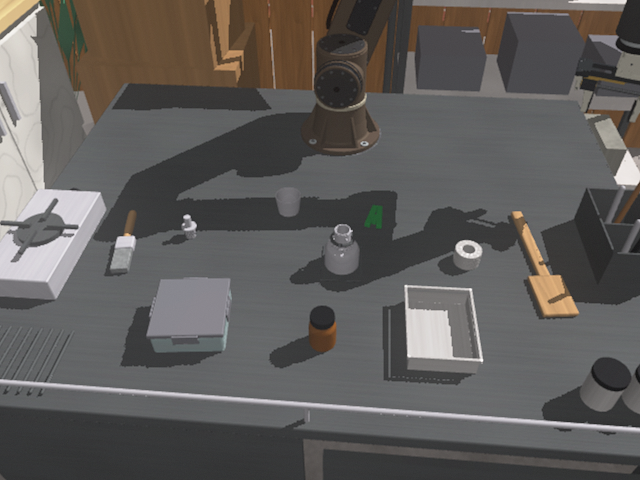

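View pics/top0.png

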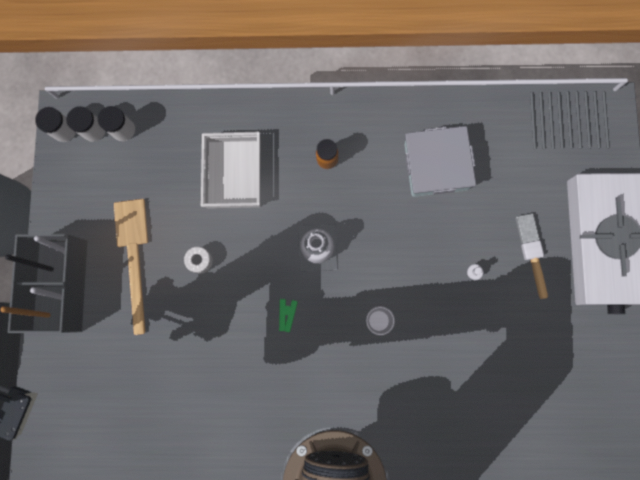

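The scene view shows the strainer at (189,228), the jar at (341,248) and the collar at (467,255). In the top view they are at (475,271), (317,245) and (197,260), which agrees with the networks. Next I'll refine the positions by fitting silhouettes.

```bash
cat > fit.py <<'E'
from h import *
from scipy.optimize import minimize
S={'collar':[[(0,29),(.038*1000,29)]],
 'strainer':[[(0,12),(28,13.5)],[(28,17.5),(32,17.5)],[(32,8),(60,8)]],
 'jar':[[(3,39),(60,39)],[(60,18.5),(105,17.5)],[(75,27.5),(82,27.5)]]}
a=np.linspace(0,2*np.pi,60)
def sil(cam,n,xy):
    c=arm.calibration(cam);T=np.linalg.inv(c['world_from_camera']);m=np.zeros((480*4,640*4),np.uint8)
    for seg in S[n]:
        P=np.array([[xy[0]+r*np.cos(t)/1e3,xy[1]+r*np.sin(t)/1e3,z/1e3,1] for z,r in seg for t in a])@T.T
        uv=np.c_[c['fx']*P[:,0]/P[:,2]+c['cx'],c['fy']*P[:,1]/P[:,2]+c['cy']]
        cv2.fillConvexPoly(m,cv2.convexHull(np.int32((uv*4+1.5).round())),255)
    return cv2.resize(m,(640,480),interpolation=cv2.INTER_AREA)/255.
def fit(cams,n,x0):
    for cam in cams:
        arm.grab_frame(cam); d=arm.masks_of(cam,n)
        uc=[]
        for e in d:
            M=e['pixels'].astype(float)
            f=lambda p:np.abs(sil(cam,n,p)-M).sum()
            r=minimize(f,x0,method='Nelder-Mead',options=dict(initial_simplex=np.array(x0)+np.array([[-.006,-.004],[.006,-.004],[0,.006]]),maxiter=60))
            print(n,cam,round(e['confidence'],2),r.x.round(4),round(r.fun,1),M.sum())
E
python3 - <<'E'
from fit import *
for n,x in (('strainer',(.474,-.329)),('jar',(.539,.037)),('collar',(.5095,.3215))): fit(('scene','top'),n,x)
E
```

```text
strainer scene 0.54 [ 0.4736 -0.3281] 41.3 223.0
strainer top 0.74 [ 0.4765 -0.3275] 18.6 178.0
jar scene 0.61 [0.556 0.039] 414.9 1907.0
jar top 0.69 [0.5437 0.0364] 671.9 1661.0
collar scene 0.82 [0.5066 0.3208] 35.7 676.0
collar top 0.83 [0.511  0.3204] 101.8 513.0
collar top 0.44 [0.4088 0.0032] 4781.6 4269.0
```

```bash
python3 - <<'E'
from h import *
a=cv2.imread('pics/scene0.png')[215:280,305:380];b=cv2.imread('pics/top0.png')[215:280,280:355]
f=lambda i:cv2.resize(i,None,fx=5.3,fy=8*.6625,interpolation=cv2.INTER_CUBIC)
cv2.imwrite('pics/c1.png',np.hstack([f(a),f(b)])); print(f(a).shape)
c=arm.calibration
def proj(cam,p):
    k=c(cam);q=np.linalg.inv(k['world_from_camera'])@np.r_[p,1];return k['fx']*q[0]/q[2]+k['cx'],k['fy']*q[1]/q[2]+k['cy']
for cam in('scene','top'):
    print(cam,np.round(proj(cam,[.539,.0365,.105]),2))
E
```

```text
(344, 398, 3)
scene [341.76 228.97]
top [316.2  242.08]
```

View pics/c1.png

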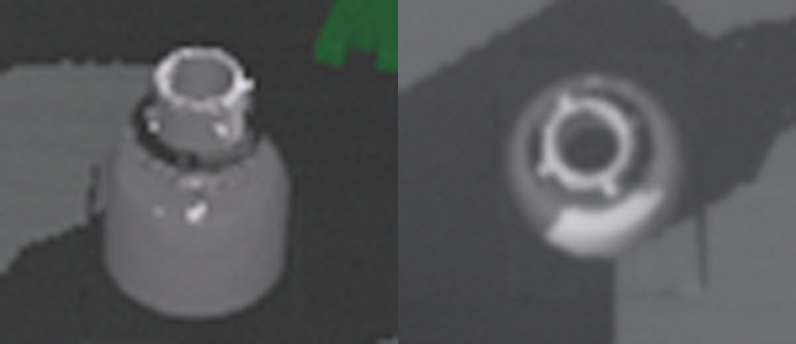

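The crop shows the rim centred at about scene (342.5,229.5) and top (315.8,241.6), so the jar is near (0.540,0.0375). The pins show in the top half at roughly 27–34° modulo 90°.

```bash
python3 - <<'E'
from h import *
print(ray('scene',342.5,229.5,.105),ray('top',315.8,241.6,.105))
print(rel([.5,.15,.22]),rel([.4745,-.328,.16]),rel([.4745,-.328,.09]))
t,r=tool();print(r.as_matrix().round(3))
E
```

```text
[0.54053826 0.03818221 0.105     ] [0.54008012 0.03738998 0.105     ]
[42.02 36.52  0.65] [55.73 82.38  6.66] [55.73 82.38 13.66]
[[ 0.941 -0.337 -0.   ]
 [-0.337 -0.941 -0.   ]
 [-0.     0.    -1.   ]]
```

```bash
python3 -m crank '[{"dx":42,"dy":36.5},{"dx":42,"dy":36.5},{"dx":42,"dy":36.5},{"dx":42,"dy":36.5},{"dx":42,"dy":36.5},{"dx":42,"dy":36.5},{"dx":42,"dy":36.5},{"dx":42,"dy":36.5},{"dx":55.73,"dy":82.38},{"dx":55.73,"dy":82.38}]' 5 15; python3 -c "
from h import *
print(rel([.4745,-.328,.09]),rel([.4745,-.328,.027]))"
```

```text
[55.73 82.38 13.66] [55.73 82.38 19.96]$[0]: bad value
```

```bash
python3 -m crank '[{"dx":5,"dy":4,"dz":0,"wx":0,"wy":0,"wz":0},{"dx":9,"dy":8,"dz":0,"wx":0,"wy":0,"wz":0},{"dx":14,"dy":12,"dz":0,"wx":0,"wy":0,"wz":0},{"dx":19,"dy":16,"dz":0,"wx":0,"wy":0,"wz":0},{"dx":23,"dy":20,"dz":0,"wx":0,"wy":0,"wz":0},{"dx":28,"dy":24,"dz":0,"wx":0,"wy":0,"wz":0},{"dx":33,"dy":28,"dz":0,"wx":0,"wy":0,"wz":0},{"dx":37,"dy":32,"dz":0,"wx":0,"wy":0,"wz":0},{"dx":42,"dy":36.5,"dz":0,"wx":0,"wy":0,"wz":0},{"dx":44,"dy":42,"dz":0,"wx":0,"wy":0,"wz":0}]' 5 15; python3 -c "
from h import *
print(rel([.4745,-.328,.09]),rel([.4745,-.328,.027]))"
```

```text
t: 2.95
eef_pos: [0.5015, 0.0903, 0.2265]
ee_rot: [3.142, -0.0, -0.344]
force: [0.1, -0.5, -0.0]
width: 0.0499
gripper_force: 0.0
[11.56 40.29 13.66] [11.55 40.29 19.96]
```

```bash
python3 -m crank '[{"dx":1.8,"dy":6,"dz":0,"wx":0,"wy":0,"wz":0},{"dx":3.6,"dy":12,"dz":0,"wx":0,"wy":0,"wz":0},{"dx":5.3,"dy":18,"dz":0,"wx":0,"wy":0,"wz":0},{"dx":7,"dy":24,"dz":0,"wx":0,"wy":0,"wz":0},{"dx":8.7,"dy":30,"dz":0,"wx":0,"wy":0,"wz":0},{"dx":10.4,"dy":36,"dz":1,"wx":0,"wy":0,"wz":0},{"dx":11.55,"dy":40.3,"dz":5,"wx":0,"wy":0,"wz":0},{"dx":11.55,"dy":40.3,"dz":10,"wx":0,"wy":0,"wz":0},{"dx":11.55,"dy":40.3,"dz":13.5,"wx":0,"wy":0,"wz":0},{"dx":11.55,"dy":40.3,"dz":13.5,"wx":0,"wy":0,"wz":0}]' 5 15; python3 -c "
from h import *
save('scene','s1');
i=cv2.imread('pics/s1.png')[150:270,120:280];cv2.imwrite('pics/s1c.png',cv2.resize(i,None,fx=5,fy=5,interpolation=cv2.INTER_CUBIC))
print(rel([.4745,-.328,.035]))"
```

```text
t: 4.2
eef_pos: [0.4711, -0.3259, 0.0891]
ee_rot: [3.141, 0.006, -0.344]
force: [1.1, -0.4, 0.1]
width: 0.0498
gripper_force: 0.0
[0.24 0.09 5.63]
```

View pics/s1c.png

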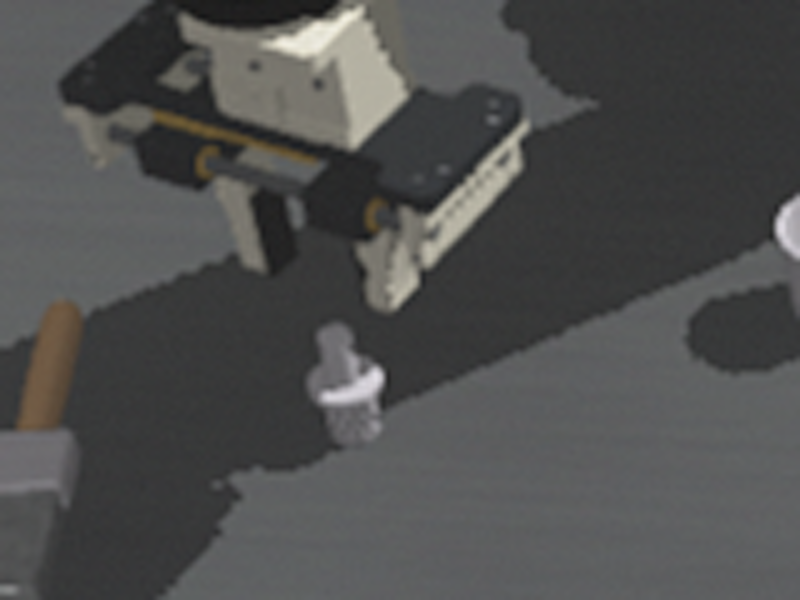

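The picture shows the fingers straddling the strainer, whose grip is at crop (338,345), so I'm descending.

```bash
python3 -m crank '[{"dx":0,"dy":0,"dz":2,"wx":0,"wy":0,"wz":0},{"dx":0,"dy":0,"dz":4,"wx":0,"wy":0,"wz":0},{"dx":0,"dy":0,"dz":5.4,"wx":0,"wy":0,"wz":0},{"dx":0,"dy":0,"dz":5.4,"wx":0,"wy":0,"wz":0},{"dx":0,"dy":0,"dz":5.4,"wx":0,"wy":0,"wz":0},{"dx":0,"dy":0,"dz":5.4,"wx":0,"wy":0,"wz":0},{"dx":0,"dy":0,"dz":5.4,"wx":0,"wy":0,"wz":0},{"dx":0,"dy":0,"dz":5.4,"wx":0,"wy":0,"wz":0},{"dx":0,"dy":0,"dz":5.4,"wx":0,"wy":0,"wz":0},{"dx":0,"dy":0,"dz":5.4,"wx":0,"wy":0,"wz":0}]'
python3 -m crank '[{"dx":0,"dy":0,"dz":0,"wx":0,"wy":0,"wz":0},{"dx":0,"dy":0,"dz":0,"wx":0,"wy":0,"wz":0},{"dx":0,"dy":0,"dz":0,"wx":0,"wy":0,"wz":0},{"dx":0,"dy":0,"dz":0,"wx":0,"wy":0,"wz":0},{"dx":0,"dy":0,"dz":0,"wx":0,"wy":0,"wz":0},{"dx":0,"dy":0,"dz":0,"wx":0,"wy":0,"wz":0},{"dx":0,"dy":0,"dz":0,"wx":0,"wy":0,"wz":0},{"dx":0,"dy":0,"dz":0,"wx":0,"wy":0,"wz":0},{"dx":0,"dy":0,"dz":-1,"wx":0,"wy":0,"wz":0},{"dx":0,"dy":0,"dz":-4,"wx":0,"wy":0,"wz":0}]' 1 15
python3 -c "
from h import *
save('scene','s2');
i=cv2.imread('pics/s2.png')[150:270,120:280];cv2.imwrite('pics/s2c.png',cv2.resize(i,None,fx=5,fy=5,interpolation=cv2.INTER_CUBIC))
print(rel([.5403,.0378,.16]),rel([.5403,.0378,.112]))"
```

```text
t: 5.5
eef_pos: [0.4731, -0.3263, 0.0376]
ee_rot: [-3.142, 0.0, -0.344]
force: [-0.8, 0.5, 0.4]
width: 0.0501
gripper_force: 0.0
t: 6.75
eef_pos: [0.472, -0.326, 0.0771]
ee_rot: [3.142, 0.003, -0.344]
force: [-0.0, 0.3, -0.8]
width: 0.0155
gripper_force: 15.0
[ -6.07 -36.58  -7.83] [ -6.09 -36.58  -3.03]
```

View pics/s2c.png

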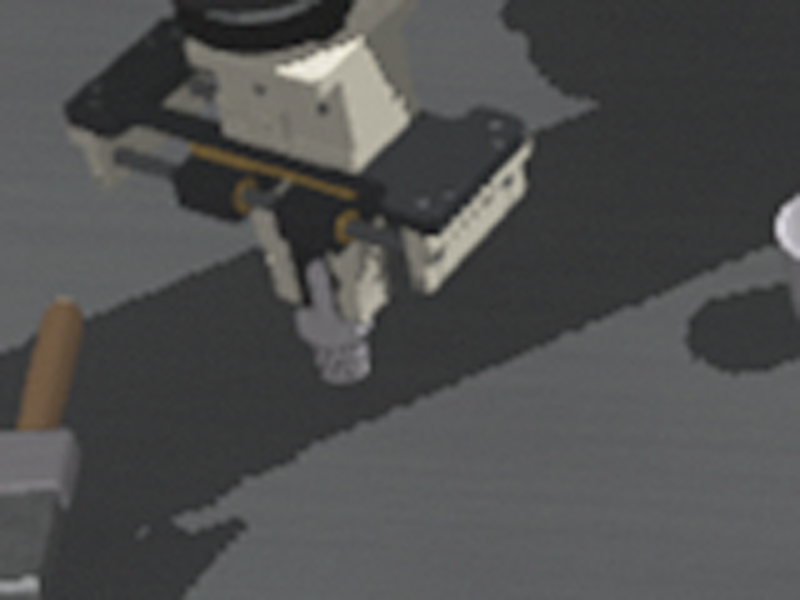

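The strainer is held upright, with its flange just under the fingertips at crop (330,330). Next I'll carry it above the jar.

```bash
python3 -m crank '[{"dx":0,"dy":0,"dz":-5,"wx":0,"wy":0,"wz":0},{"dx":-1,"dy":-6,"dz":-7,"wx":0,"wy":0,"wz":0},{"dx":-2,"dy":-12,"dz":-9,"wx":0,"wy":0,"wz":0},{"dx":-3,"dy":-18,"dz":-11,"wx":0,"wy":0,"wz":0},{"dx":-4,"dy":-24,"dz":-11,"wx":0,"wy":0,"wz":0},{"dx":-5,"dy":-30,"dz":-11,"wx":0,"wy":0,"wz":0},{"dx":-6.2,"dy":-35,"dz":-11,"wx":0,"wy":0,"wz":0},{"dx":-6.2,"dy":-36.55,"dz":-10,"wx":0,"wy":0,"wz":0},{"dx":-6.2,"dy":-36.55,"dz":-9,"wx":0,"wy":0,"wz":0},{"dx":-6.2,"dy":-36.55,"dz":-9,"wx":0,"wy":0,"wz":0}]' 
python3 -c "
from h import *
save('scene','s3');save('top','t3')
for c in('scene','top'):
  for n in ('strainer','jar_rim','jar'): print(c,n,[(np.round(d['centre'],4).tolist(),round(d['confidence'],2)) for d in arm.mark_of(c,n)[:2]])
a=cv2.imread('pics/s3.png')[150:270,280:400];b=cv2.imread('pics/t3.png')[185:305,260:380]
f=lambda i:cv2.resize(i,None,fx=3.3,fy=3.3,interpolation=cv2.INTER_CUBIC)
cv2.imwrite('pics/c3.png',np.hstack([f(a),f(b)]))
print(tool()[0])"
```

```text
t: 8.05
eef_pos: [0.5369, 0.0375, 0.1665]
ee_rot: [3.14, 0.002, -0.345]
force: [0.4, -0.6, -1.5]
width: 0.0157
gripper_force: 15.0
scene strainer [([0.5363, 0.0358, 0.1307], 0.68)]
scene jar_rim [([0.5407, 0.0358, 0.1067], 0.95)]
scene jar [([0.5386, 0.039, 0.0018], 0.68)]
top strainer []
top jar_rim [([0.5382, 0.0356, 0.1067], 0.75)]
top jar [([0.5362, 0.0392, -0.0027], 0.93), ([0.3785, 0.1087, -0.0018], 0.5)]
[0.5380401  0.03830419 0.1678523 ]
```

View pics/c3.png

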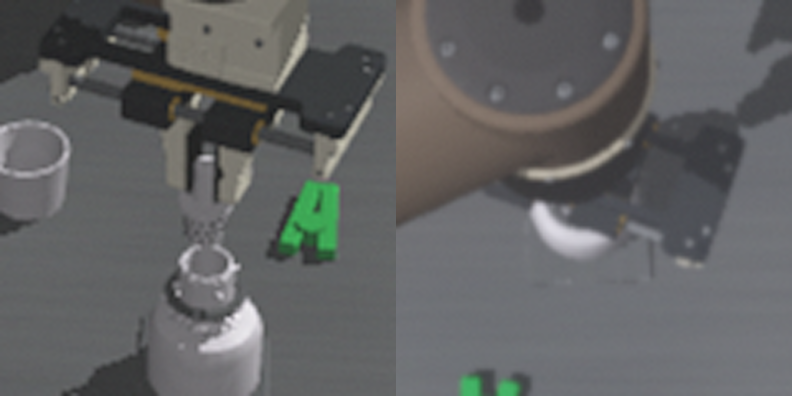

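The scene half shows the strainer's stem at col 204, roughly above the rim centre at (208,262). I'll refine its position in the hand from the mask.

```bash
python3 - <<'E'
from fit import *
arm.grab_frame('scene'); d=arm.masks_of('scene','strainer'); t,_=tool(); print(t)
fz=t[2]-.0376
off=fz*1000
S['s']=[[(z+off,r) for z,r in g] for g in S['strainer']]
for e in d[:2]:
    M=e['pixels']; print(e['confidence'],M.sum())
    ys,xs=np.where(M); lo=ys.max()
    # compare stem/flange lower region only
    def f(p):
        s=sil('scene','s',p); D=np.abs(s-M); return D[lo-12:lo+6].sum()
    best=min(((f((t[0]+i/1e3,t[1]+j/1e3)),i,j) for i in range(-8,9) for j in range(-5,6)))
    print(lo,best)
    r=sorted((f((t[0]+i/1e3,t[1]+j/1e3)),i,j) for i in range(-8,9) for j in range(-5,6))[:6];print(r)
    im=arm.grab_frame('scene')
    print(['%d:%d-%d'%(y,xs[ys==y].min(),xs[ys==y].max()) for y in range(lo-14,lo+1) if (ys==y).any()])
E
```

```text
[0.53798746 0.03850167 0.16773021]
0.5 262
224 (np.float64(9.20392156862745), 1, -1)
[(np.float64(9.20392156862745), 1, -1), (np.float64(10.498039215686276), 0, -1), (np.float64(11.062745098039215), 2, -1), (np.float64(13.309803921568628), -1, -1), (np.float64(13.63921568627451), 1, 0), (np.float64(14.196078431372548), 2, 0)]
['210:336-347', '211:336-349', '212:336-350', '213:336-350', '214:337-349', '215:337-349', '216:337-349', '217:337-348', '218:337-348', '219:337-348', '220:337-348', '221:338-347', '222:338-347', '223:339-346', '224:341-344']
```

```bash
python3 -m crank '[{"dx":0.11,"dy":-0.13,"dz":0.5,"wx":0,"wy":0,"wz":0},{"dx":0.11,"dy":-0.13,"dz":1,"wx":0,"wy":0,"wz":0},{"dx":0.11,"dy":-0.13,"dz":1.5,"wx":0,"wy":0,"wz":0},{"dx":0.11,"dy":-0.13,"dz":2,"wx":0,"wy":0,"wz":0},{"dx":0.11,"dy":-0.13,"dz":2.4,"wx":0,"wy":0,"wz":0},{"dx":0.11,"dy":-0.13,"dz":2.7,"wx":0,"wy":0,"wz":0},{"dx":0.11,"dy":-0.13,"dz":3,"wx":0,"wy":0,"wz":0},{"dx":0.11,"dy":-0.13,"dz":3.2,"wx":0,"wy":0,"wz":0},{"dx":0.11,"dy":-0.13,"dz":3.4,"wx":0,"wy":0,"wz":0},{"dx":0.11,"dy":-0.13,"dz":3.5,"wx":0,"wy":0,"wz":0}]'
```

```text
t: 9.85
eef_pos: [0.5391, 0.0394, 0.1324]
ee_rot: [3.141, 0.0, -0.344]
force: [-1.8, 0.1, -0.3]
width: 0.0153
gripper_force: 15.0
```

```bash
python3 -m crank '[{"dx":-0.03,"dy":0,"dz":0.3,"wx":0,"wy":0,"wz":0},{"dx":-0.05,"dy":0,"dz":0.6,"wx":0,"wy":0,"wz":0},{"dx":-0.05,"dy":0,"dz":0.9,"wx":0,"wy":0,"wz":0},{"dx":-0.05,"dy":0,"dz":1.1,"wx":0,"wy":0,"wz":0},{"dx":-0.05,"dy":0,"dz":1.3,"wx":0,"wy":0,"wz":0},{"dx":-0.05,"dy":0,"dz":1.45,"wx":0,"wy":0,"wz":0},{"dx":-0.05,"dy":0,"dz":1.6,"wx":0,"wy":0,"wz":0},{"dx":-0.05,"dy":0,"dz":1.65,"wx":0,"wy":0,"wz":0},{"dx":-0.05,"dy":0,"dz":1.7,"wx":0,"wy":0,"wz":0},{"dx":-0.05,"dy":0,"dz":1.7,"wx":0,"wy":0,"wz":0}]'
```

```text
t: 11.1
eef_pos: [0.5382, 0.0395, 0.1152]
ee_rot: [3.141, 0.001, -0.344]
force: [-6.1, -0.2, 2.1]
width: 0.0158
gripper_force: 15.0
```

```bash
python3 -m crank '[{"dx":0,"dy":0,"dz":0,"wx":0,"wy":0,"wz":0},{"dx":0,"dy":0,"dz":0,"wx":0,"wy":0,"wz":0},{"dx":0,"dy":0,"dz":0,"wx":0,"wy":0,"wz":0},{"dx":0,"dy":0,"dz":0,"wx":0,"wy":0,"wz":0},{"dx":0,"dy":0,"dz":0,"wx":0,"wy":0,"wz":0},{"dx":0,"dy":0,"dz":-2,"wx":0,"wy":0,"wz":0},{"dx":0,"dy":0,"dz":-5,"wx":0,"wy":0,"wz":0},{"dx":0,"dy":-3,"dz":-9,"wx":0,"wy":0,"wz":0},{"dx":0,"dy":-9,"dz":-9,"wx":0,"wy":0,"wz":0},{"dx":0,"dy":-15,"dz":-9,"wx":0,"wy":0,"wz":0}]' 5 15
python3 -c "
from fit import *
im=save('scene','s4');im2=save('top','t4')
S['strainer']=[[(z+77,r) for z,r in g] for g in S['strainer']][1:]
for c in('scene','top'):
  for n in ('strainer','jar_rim'): print(c,n,[(np.round(d['centre'],4).tolist(),round(d['confidence'],2)) for d in arm.mark_of(c,n)[:2]])
fit(('scene','top'),'strainer',(.5395,.0385))
a=cv2.imread('pics/s4.png')[180:260,300:380];b=cv2.imread('pics/t4.png')[205:285,275:355]
f=lambda i:cv2.resize(i,None,fx=5,fy=5,interpolation=cv2.INTER_CUBIC)
cv2.imwrite('pics/c4.png',np.hstack([f(a),f(b)]))
print(tool()[0],rel([.509,.3205,.11]))"
```

```text
t: 12.35
eef_pos: [0.5902, 0.1823, 0.2068]
ee_rot: [-3.14, -0.001, -0.345]
force: [0.5, -0.6, 0.1]
width: 0.0498
gripper_force: 0.0
scene strainer [([0.5387, 0.0378, 0.0796], 0.6)]
scene jar_rim [([0.54, 0.0312, 0.1059], 0.73), ([0.7379, -0.2529, -0.0031], 0.32)]
top strainer [([0.5394, 0.0389, 0.0806], 0.62)]
top jar_rim [([0.5389, 0.0364, 0.1093], 0.68)]
strainer scene 0.54 [0.5395 0.0384] 21.0 207.0
strainer top 0.47 [0.5426 0.0391] 18.7 186.0
[0.58940071 0.18004223 0.20593888] [-12.32 -10.5    9.59]
```

View pics/c4.png

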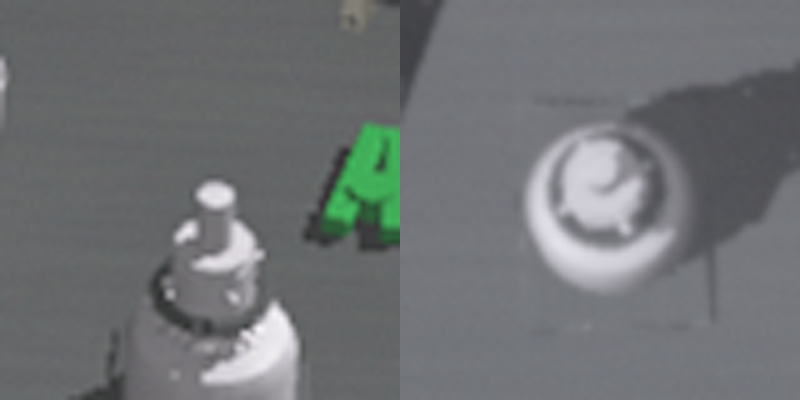

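The strainer is seated upright in the neck. In the top crop the pins at (566,213), (626,229) and (645,170) put them at about 28.6° mod 90. Now I'll fetch the collar, turning the gripper to yaw -90° so that it closes along x.

```bash
python3 -m crank '[{"dx":-3,"dy":-5,"dz":0,"wx":0,"wy":0,"wz":10},{"dx":-7,"dy":-8,"dz":0,"wx":0,"wy":0,"wz":20},{"dx":-11,"dy":-10.5,"dz":2,"wx":0,"wy":0,"wz":30},{"dx":-12.3,"dy":-10.5,"dz":5,"wx":0,"wy":0,"wz":40},{"dx":-12.3,"dy":-10.5,"dz":8,"wx":0,"wy":0,"wz":50},{"dx":-12.3,"dy":-10.5,"dz":11,"wx":0,"wy":0,"wz":60},{"dx":-12.3,"dy":-10.5,"dz":13.5,"wx":0,"wy":0,"wz":70.3},{"dx":-12.3,"dy":-10.5,"dz":16.5,"wx":0,"wy":0,"wz":70.3},{"dx":-12.3,"dy":-10.5,"dz":19,"wx":0,"wy":0,"wz":70.3},{"dx":-12.3,"dy":-10.5,"dz":19.4,"wx":0,"wy":0,"wz":70.3}]' 8.7 40
python3 -c "
from h import *
arm.grab_frame('top');print(tool()[0],arm.get_state()['ee_rot'],rel([.509,.3205,.011]))"
```

```text
t: 14.1
eef_pos: [0.5085, 0.3198, 0.0102]
ee_rot: [3.14, -0.002, -1.572]
force: [0.3, -0.2, 0.4]
width: 0.0869
gripper_force: 0.0
[0.50891103 0.32039549 0.01087173] [ 3.14060210e+00 -1.29035910e-03 -1.57128944e+00] [-0.01 -0.01 -0.01]
```

```bash
python3 -m crank '[{"dx":0,"dy":0,"dz":0,"wx":0,"wy":0,"wz":0},{"dx":0,"dy":0,"dz":0,"wx":0,"wy":0,"wz":0},{"dx":0,"dy":0,"dz":0,"wx":0,"wy":0,"wz":0},{"dx":0,"dy":0,"dz":0,"wx":0,"wy":0,"wz":0},{"dx":0,"dy":0,"dz":0,"wx":0,"wy":0,"wz":0},{"dx":0,"dy":0,"dz":0,"wx":0,"wy":0,"wz":0},{"dx":0,"dy":0,"dz":0,"wx":0,"wy":0,"wz":0},{"dx":0,"dy":0,"dz":-0.5,"wx":0,"wy":0,"wz":0},{"dx":0,"dy":0,"dz":-3,"wx":0,"wy":0,"wz":0},{"dx":0,"dy":0,"dz":-8,"wx":0,"wy":0,"wz":0}]' 4 40
python3 -c "
from h import *
print(tool()[0],rel([.539,.0385,.17]))"
```

```text
t: 15.4
eef_pos: [0.5077, 0.3199, 0.0902]
ee_rot: [3.138, -0.004, -1.571]
force: [0.9, 0.9, -0.3]
width: 0.0576
gripper_force: 40.0
[0.50772603 0.31985534 0.09017011] [28.17 -3.11 -7.89]
```

```bash
python3 -m crank '[{"dx":2,"dy":0,"dz":-5,"wx":0,"wy":0,"wz":0},{"dx":7,"dy":-1,"dz":-8,"wx":0,"wy":0,"wz":0},{"dx":13,"dy":-1.5,"dz":-8.5,"wx":0,"wy":0,"wz":0},{"dx":19,"dy":-2,"dz":-8.5,"wx":0,"wy":0,"wz":0},{"dx":24,"dy":-2.5,"dz":-8.5,"wx":0,"wy":0,"wz":0},{"dx":28.15,"dy":-3,"dz":-8.5,"wx":0,"wy":0,"wz":0},{"dx":28.15,"dy":-3,"dz":-8.5,"wx":0,"wy":0,"wz":0},{"dx":28.15,"dy":-3,"dz":-7.5,"wx":0,"wy":0,"wz":0},{"dx":28.15,"dy":-3,"dz":-7,"wx":0,"wy":0,"wz":0},{"dx":28.15,"dy":-3,"dz":-7,"wx":0,"wy":0,"wz":0}]'
python3 - <<'E'
from fit import *
im=save('scene','s5'); t,_=tool(); print(t)
S['collar']=[[(z+(t[2]-.0107)*1000,r) for z,r in S['collar'][0]]]
M=arm.masks_of('scene','collar')
for e in M[:2]:
    P=e['pixels'];ys,xs=np.where(P);print(e['confidence'],P.sum(),xs.min(),xs.max(),ys.max())
    f=lambda i,j:np.abs(sil('scene','collar',(t[0]+i/1e3,t[1]+j/1e3))-P)[ys.max()-10:ys.max()+5].sum()
    print(sorted((round(f(i,j),1),i,j) for i in range(-7,8) for j in range(-6,7))[:5])
print([np.round(d['centre'],4) for d in arm.mark_of('scene','collar')])
a=im[150:270,280:440,::-1];cv2.imwrite('pics/c5.png',cv2.resize(a,None,fx=5,fy=5,interpolation=cv2.INTER_CUBIC))
E
```

```text
t: 16.65
eef_pos: [0.5386, 0.0404, 0.1607]
ee_rot: [3.14, -0.001, -1.569]
force: [0.9, -0.2, -2.1]
width: 0.0574
gripper_force: 40.0
[0.53889989 0.04040806 0.16113664]
[array([0.5411, 0.0404, 0.1519])]
```

View pics/c5.png

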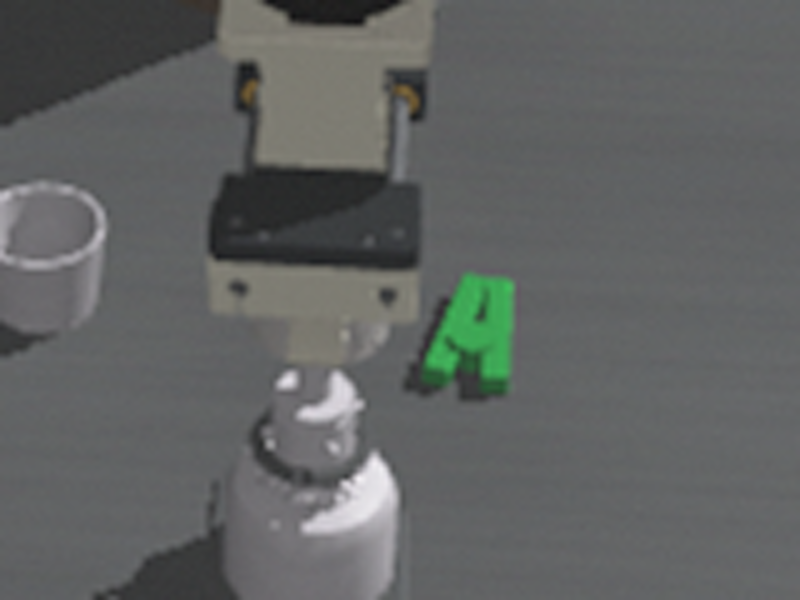

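The collar is centred at crop x≈320 and the neck at ≈316, so it sits about 2 mm too far in +y. The state shows the same offset. I'll correct it and descend to just above the pins.

```bash
python3 -m crank '[{"dx":0.18,"dy":0,"dz":0.5,"wx":0,"wy":0,"wz":0},{"dx":0.18,"dy":0,"dz":1.2,"wx":0,"wy":0,"wz":0},{"dx":0.18,"dy":0,"dz":2,"wx":0,"wy":0,"wz":0},{"dx":0.18,"dy":0,"dz":2.8,"wx":0,"wy":0,"wz":0},{"dx":0.18,"dy":0,"dz":3.6,"wx":0,"wy":0,"wz":0},{"dx":0.18,"dy":0,"dz":4.2,"wx":0,"wy":0,"wz":0},{"dx":0.18,"dy":0,"dz":4.7,"wx":0,"wy":0,"wz":0},{"dx":0.18,"dy":0,"dz":5,"wx":0,"wy":0,"wz":0},{"dx":0.18,"dy":0,"dz":5.2,"wx":0,"wy":0,"wz":0},{"dx":0.18,"dy":0,"dz":5.3,"wx":0,"wy":0,"wz":0}]'
```

```text
t: 18.05
eef_pos: [0.5392, 0.038, 0.1086]
ee_rot: [-3.141, 0.0, -1.571]
force: [0.9, 0.0, -1.4]
width: 0.0575
gripper_force: 40.0
```

```bash
python3 -m crank '[{"dx":0,"dy":0,"dz":0.1,"wx":0,"wy":0,"wz":0},{"dx":0,"dy":0,"dz":0.2,"wx":0,"wy":0,"wz":0},{"dx":0,"dy":0,"dz":0.3,"wx":0,"wy":0,"wz":0},{"dx":0,"dy":0,"dz":0.35,"wx":0,"wy":0,"wz":0},{"dx":0,"dy":0,"dz":0.4,"wx":0,"wy":0,"wz":0},{"dx":0,"dy":0,"dz":0.45,"wx":0,"wy":0,"wz":0},{"dx":0,"dy":0,"dz":0.5,"wx":0,"wy":0,"wz":0},{"dx":0,"dy":0,"dz":0.5,"wx":0,"wy":0,"wz":0},{"dx":0,"dy":0,"dz":0.5,"wx":0,"wy":0,"wz":0},{"dx":0,"dy":0,"dz":0.5,"wx":0,"wy":0,"wz":0}]'
```

```text
t: 19.3
eef_pos: [0.5394, 0.0379, 0.1063]
ee_rot: [-3.14, -0.0, -1.57]
force: [-10.0, 1.8, 23.5]
width: 0.0576
gripper_force: 40.0
```

```bash
python3 -m crank '[{"dx":0,"dy":0.05,"dz":-0.12,"wx":0,"wy":0,"wz":0},{"dx":0,"dy":0.05,"dz":-0.12,"wx":0,"wy":0,"wz":3},{"dx":0,"dy":0.05,"dz":-0.12,"wx":0,"wy":0,"wz":6},{"dx":0,"dy":0.05,"dz":-0.12,"wx":0,"wy":0,"wz":9},{"dx":0,"dy":0.05,"dz":-0.12,"wx":0,"wy":0,"wz":12},{"dx":0,"dy":0.05,"dz":-0.12,"wx":0,"wy":0,"wz":15},{"dx":0,"dy":0.05,"dz":-0.12,"wx":0,"wy":0,"wz":18},{"dx":0,"dy":0.05,"dz":-0.12,"wx":0,"wy":0,"wz":21},{"dx":0,"dy":0.05,"dz":-0.12,"wx":0,"wy":0,"wz":24},{"dx":0,"dy":0.05,"dz":-0.12,"wx":0,"wy":0,"wz":24}]'; python3 -c "
from h import *
print(arm.get_state()['moment'])"
```

```text
t: 20.55
eef_pos: [0.54, 0.0379, 0.1066]
ee_rot: [-3.139, 0.001, -1.99]
force: [-2.1, -0.7, 9.7]
width: 0.0575
gripper_force: 40.0
[-0.2861005   0.51670661 -0.10259855]
```

```bash
python3 -m crank '[{"dx":0,"dy":0,"dz":0,"wx":0,"wy":0,"wz":3},{"dx":0,"dy":0,"dz":0,"wx":0,"wy":0,"wz":6},{"dx":0,"dy":0,"dz":0,"wx":0,"wy":0,"wz":9},{"dx":0,"dy":0,"dz":0,"wx":0,"wy":0,"wz":12},{"dx":0,"dy":0,"dz":0,"wx":0,"wy":0,"wz":15},{"dx":0,"dy":0,"dz":0,"wx":0,"wy":0,"wz":18},{"dx":0,"dy":0,"dz":0,"wx":0,"wy":0,"wz":21},{"dx":0,"dy":0,"dz":0,"wx":0,"wy":0,"wz":24},{"dx":0,"dy":0,"dz":0,"wx":0,"wy":0,"wz":27},{"dx":0,"dy":0,"dz":0,"wx":0,"wy":0,"wz":27}]'; python3 -c "
from h import *
print(arm.get_state()['moment'])"
```

```text
t: 21.8
eef_pos: [0.5391, 0.0381, 0.1052]
ee_rot: [-3.141, 0.001, -2.461]
force: [1.5, 0.3, 0.8]
width: 0.0579
gripper_force: 40.0
[ 0.37561304 -0.29050039 -0.13812974]
```

The force vanished and z dropped, so the keyways have probably met the pins. I'll test by pressing down.

```bash
python3 -m crank '[{"dx":0,"dy":0,"dz":0.1,"wx":0,"wy":0,"wz":0},{"dx":0,"dy":0,"dz":0.2,"wx":0,"wy":0,"wz":0},{"dx":0,"dy":0,"dz":0.3,"wx":0,"wy":0,"wz":0},{"dx":0,"dy":0,"dz":0.4,"wx":0,"wy":0,"wz":0},{"dx":0,"dy":0,"dz":0.4,"wx":0,"wy":0,"wz":0},{"dx":0,"dy":0,"dz":0.4,"wx":0,"wy":0,"wz":0},{"dx":0,"dy":0,"dz":0.4,"wx":0,"wy":0,"wz":0},{"dx":0,"dy":0,"dz":0.4,"wx":0,"wy":0,"wz":0},{"dx":0,"dy":0,"dz":0.4,"wx":0,"wy":0,"wz":0},{"dx":0,"dy":0,"dz":0.4,"wx":0,"wy":0,"wz":0}]'; python3 -c "
from h import *
print(arm.get_state()['moment'])"
```

```text
t: 23.05
eef_pos: [0.5393, 0.0383, 0.1014]
ee_rot: [-3.141, 0.002, -2.46]
force: [-0.9, 2.1, 6.0]
width: 0.0574
gripper_force: 40.0
[ 0.60896441 -0.03017004 -0.36722313]
```

```bash
python3 -m crank '[{"dx":0,"dy":0,"dz":0,"wx":0,"wy":0,"wz":-2},{"dx":0,"dy":0,"dz":0,"wx":0,"wy":0,"wz":-4},{"dx":0,"dy":0,"dz":0.1,"wx":0,"wy":0,"wz":-4},{"dx":0,"dy":0,"dz":0.2,"wx":0,"wy":0,"wz":-4},{"dx":0,"dy":0,"dz":0.35,"wx":0,"wy":0,"wz":-4},{"dx":0,"dy":0,"dz":0.5,"wx":0,"wy":0,"wz":-4},{"dx":0,"dy":0,"dz":0.6,"wx":0,"wy":0,"wz":-4},{"dx":0,"dy":0,"dz":0.7,"wx":0,"wy":0,"wz":-4},{"dx":0,"dy":0,"dz":0.8,"wx":0,"wy":0,"wz":-4},{"dx":0,"dy":0,"dz":0.8,"wx":0,"wy":0,"wz":-4}]'; python3 -c "
from h import *
print(arm.get_state()['moment'])"
```

```text
t: 24.3
eef_pos: [0.5402, 0.039, 0.0958]
ee_rot: [-3.14, 0.004, -2.391]
force: [-6.1, 5.2, 23.5]
width: 0.0573
gripper_force: 40.0
[ 1.92670702  2.43536259 -1.14770127]
```

```bash
python3 -m crank '[{"dx":0,"dy":0,"dz":-0.15,"wx":0,"wy":0,"wz":1},{"dx":0,"dy":0,"dz":-0.2,"wx":0,"wy":0,"wz":2},{"dx":0,"dy":0,"dz":-0.2,"wx":0,"wy":0,"wz":3},{"dx":0,"dy":0,"dz":-0.2,"wx":0,"wy":0,"wz":4},{"dx":0,"dy":0,"dz":-0.2,"wx":0,"wy":0,"wz":5},{"dx":0,"dy":0,"dz":-0.2,"wx":0,"wy":0,"wz":6},{"dx":0,"dy":0,"dz":-0.2,"wx":0,"wy":0,"wz":7},{"dx":0,"dy":0,"dz":-0.2,"wx":0,"wy":0,"wz":7},{"dx":0,"dy":0,"dz":-0.2,"wx":0,"wy":0,"wz":7},{"dx":0,"dy":0,"dz":-0.2,"wx":0,"wy":0,"wz":7}]'; python3 -c "
from h import *
print(arm.get_state()['moment'])"
```

```text
t: 25.55
eef_pos: [0.5384, 0.0378, 0.0946]
ee_rot: [3.141, -0.0, -2.513]
force: [3.1, 2.1, -1.1]
width: 0.0574
gripper_force: 40.0
[ 0.8316437  -1.24652688 -0.06888269]
```

```bash
python3 -m crank '[{"dx":0,"dy":0,"dz":0.1,"wx":0,"wy":0,"wz":0},{"dx":0,"dy":0,"dz":0.2,"wx":0,"wy":0,"wz":0},{"dx":0,"dy":0,"dz":0.3,"wx":0,"wy":0,"wz":0},{"dx":0,"dy":0,"dz":0.4,"wx":0,"wy":0,"wz":0},{"dx":0,"dy":0,"dz":0.5,"wx":0,"wy":0,"wz":0},{"dx":0,"dy":0,"dz":0.6,"wx":0,"wy":0,"wz":0},{"dx":0,"dy":0,"dz":0.7,"wx":0,"wy":0,"wz":0},{"dx":0,"dy":0,"dz":0.7,"wx":0,"wy":0,"wz":0},{"dx":0,"dy":0,"dz":0.7,"wx":0,"wy":0,"wz":0},{"dx":0,"dy":0,"dz":0.7,"wx":0,"wy":0,"wz":0}]'; python3 -c "
from h import *
print(arm.get_state()['moment'])"
```

```text
t: 26.8
eef_pos: [0.5385, 0.0378, 0.0879]
ee_rot: [-3.142, -0.0, -2.513]
force: [-0.4, 0.6, 5.7]
width: 0.0575
gripper_force: 40.0
[ 0.51205738 -0.10002956 -0.06293639]
```

```bash
python3 -m crank '[{"dx":0,"dy":0,"dz":0.1,"wx":0,"wy":0,"wz":0},{"dx":0,"dy":0,"dz":0.2,"wx":0,"wy":0,"wz":0},{"dx":0,"dy":0,"dz":0.25,"wx":0,"wy":0,"wz":0},{"dx":0,"dy":0,"dz":0.3,"wx":0,"wy":0,"wz":0},{"dx":0,"dy":0,"dz":0.35,"wx":0,"wy":0,"wz":0},{"dx":0,"dy":0,"dz":0.4,"wx":0,"wy":0,"wz":0},{"dx":0,"dy":0,"dz":0.45,"wx":0,"wy":0,"wz":0},{"dx":0,"dy":0,"dz":0.45,"wx":0,"wy":0,"wz":0},{"dx":0,"dy":0,"dz":0.45,"wx":0,"wy":0,"wz":0},{"dx":0,"dy":0,"dz":0.45,"wx":0,"wy":0,"wz":0}]'; python3 -c "
from h import *
print(arm.get_state()['moment'])"
```

```text
t: 28.05
eef_pos: [0.5387, 0.0378, 0.0866]
ee_rot: [-3.14, 0.001, -2.512]
force: [-11.7, 1.6, 36.2]
width: 0.0576
gripper_force: 40.0
[ 1.17060975  4.47078343 -0.01310017]
```

```bash
python3 -m crank '[{"dx":0,"dy":0,"dz":-0.05,"wx":0,"wy":0,"wz":0},{"dx":0,"dy":0,"dz":-0.1,"wx":0,"wy":0,"wz":0},{"dx":0,"dy":0,"dz":-0.14,"wx":0,"wy":0,"wz":0},{"dx":0,"dy":0,"dz":-0.14,"wx":0,"wy":0,"wz":0},{"dx":0,"dy":0,"dz":-0.14,"wx":0,"wy":0,"wz":0},{"dx":0,"dy":0,"dz":-0.14,"wx":0,"wy":0,"wz":0},{"dx":0,"dy":0,"dz":-0.14,"wx":0,"wy":0,"wz":0},{"dx":0,"dy":0,"dz":-0.14,"wx":0,"wy":0,"wz":0},{"dx":0,"dy":0,"dz":-0.14,"wx":0,"wy":0,"wz":0},{"dx":0,"dy":0,"dz":-0.14,"wx":0,"wy":0,"wz":0}]'; python3 -c "
from h import *
im=save('scene','s6');arm.grab_frame('top')
for c in('scene','top'):
  for n in ('collar','jar','collar_top'): print(c,n,[(np.round(d['centre'],4).tolist(),round(d['confidence'],2)) for d in arm.mark_of(c,n)[:1]])
cv2.imwrite('pics/c6.png',cv2.resize(im[180:280,290:400,::-1],None,fx=6,fy=6,interpolation=cv2.INTER_CUBIC))
print(arm.get_state()['moment'])"
```

```text
t: 29.3
eef_pos: [0.5387, 0.0378, 0.0868]
ee_rot: [-3.141, 0.001, -2.512]
force: [-7.9, 2.1, 23.9]
width: 0.0575
gripper_force: 40.0
scene collar []
scene jar [([0.5381, 0.04, 0.0011], 0.76)]
scene collar_top [([0.5354, 0.0387, 0.1119], 0.61)]
top collar [([0.5388, 0.0356, 0.0765], 0.5)]
top jar [([0.5323, 0.0397, -0.0018], 0.75)]
top collar_top [([0.5415, 0.0385, 0.1123], 0.54)]
[ 0.93141418  2.62523157 -0.03257658]
```

View pics/c6.png

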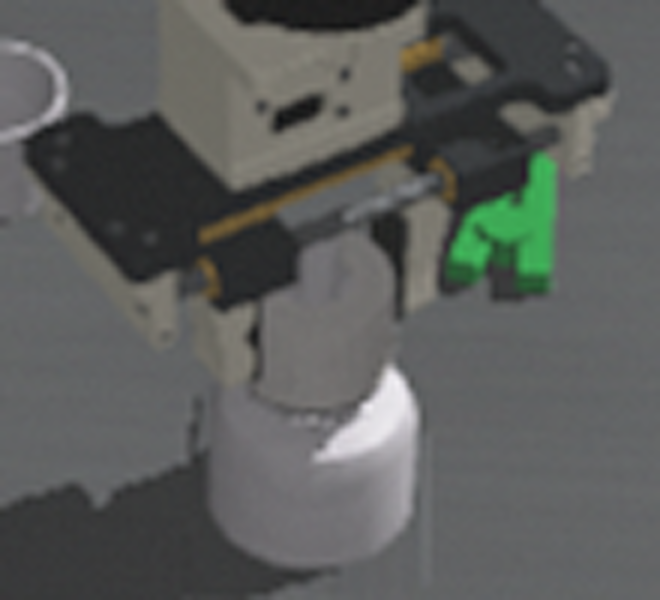

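The picture shows the collar home over the ring with the fingers still holding it, its lower edge at about crop (320,405). The stop is hard, with 24 N of push, and both cameras put the collar's top at 112 mm. I'm handing in.

```bash
python3 -c "
from station import arm
print(arm.job_done())"
```

```text
the job is handed in; nothing more can be done
None
```

I handed the job in with the strainer seated in the neck and the collar over the pins, pushed against a hard stop and still gripped with about 24 N of push; the hand-in returned no verdict, and "fully home" rests on that stop plus camera estimates that put the collar's top at 112 mm (home is 113 mm).

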